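Clamp the carving panel and bring the gouge to the mark

TASK

Get the limewood panel ready for its first cut: swing the toggle clamp's red handle up and over centre until it locks upright, with the clamp pressing the panel down. Then draw the dark-handled gouge out of the rack, lean it to about 45 degrees, handle on the near side of the panel, edge down and forward, the hollow of the blade facing up, and finish still holding it with the edge about 2 cm above the centre of the red cross on the panel. Never let the edge strike the wood, keep the panel in its place, and leave the other tools and things on the bench where they are.

Things in the scene. Friction and masses are not known exactly. Their poses are not given: they have to be found in the camera images.
- fixture: plywood carving board 270 (x) x 255 (y) x 18 mm, fixed, yaw within 0.22. Origin at bench level under the panel's centre; x away from the robot, y left, z up. 12 mm fences at the panel's far (+x) and right (-y) edges. A steel toggle clamp on its left (+y) side moves in the plane x = 0 of this frame, its arm reaching over the panel to -y; its base (52 x 66 mm, z up to 0.083) is at y = 0.116
- clamp_arm: the clamp's steel bar, 16 mm wide; origin on its pivot, at (0, 0.106, 0.073) in the fixture's frame. z is vertical when clamped (arm level). Open, it stands up, turned back 1.2 to 1.4 rad, its end at z = 0.155. Its red rubber foot, 68 mm out from the pivot, presses the panel's top 22 mm inside the left edge
- clamp_handle: the clamp's red-sleeved handle, pivoted on the arm and joined to a short link (a four-bar). Origin on its pivot, z to the free end at 108 mm, x along the fixture's x. Sleeve 20 mm wide (x), 17 mm thick, from z = 36 mm up. Open: leans about 1.3 rad from upright towards the fixture's +y. Dead centre: lean 0.07. Locked: upright (lean about 0.02) on its stop. Stays where left; takes under 12 N
- clamp_grip (a point): point in the sleeve 85 mm along the handle's z, axes as the handle's. Closing, it passes through (y, z) of the fixture's frame, x = 0: (0.222, 0.081) lean 1.36; (0.222, 0.088) 1.31; (0.218, 0.111) 1.14; (0.207, 0.135) 0.93; (0.189, 0.158) 0.69; (0.163, 0.177) 0.41; (0.130, 0.188) 0.07; locked (0.125, 0.188) 0.02. Grip across the 20 mm width; the handle turns between the pads
- panel: pale limewood panel 200 (x) x 120 (y) x 20 mm, 0.3 kg, loose on the carving board against its fences; origin at the centre of its underside (18 mm above the bench), axes as the fixture's. A leaf is pencilled on it
- mark (a point): centre of the red cross (arms 28 mm long) on the panel's top face, 38 mm above the bench, near the leaf's far tip, at x = +0.055, y = -0.012 of the panel; axes as the panel's
- rack: fixed wooden tool rack, 240 mm (y) x 70 mm (x; foot 110 mm), top face 105 mm above the bench, with three 22 mm through-holes at y = -0.075, 0, +0.075, each holding a carving tool upright, blade down, in any order. Origin at bench level under its middle, yaw within 0.3
- gouge: carving gouge, dark red-brown handle, brass ferrule, 203 mm long, 0.11 to 0.18 kg. Origin at the ferrule's shoulder, which rests on the rack's top. z up the eight-sided handle to the butt at 108 mm; 27 mm across at z = 60 to 90 mm (grip here). Blade 15 mm wide, 95 mm below the origin, in the hole. x: the side the blade's hollow faces, within 0.55 rad of world +x in the rack
- gouge_edge (a point): middle of the gouge's cutting edge, 95 mm below the body's origin on its z axis; axes as the gouge's
- gouge_butt (a point): end of the gouge's handle, 108 mm above the body's origin on its z axis
- chisel: carving chisel with pale handle and steel ferrule in the same rack, same sizes as the gouge; leave alone
- parting_tool: V parting tool with pale handle and steel ferrule in the same rack, same sizes as the gouge; leave alone
- mallet: turned wooden carver's mallet standing on its head, 84 mm across, 215 mm high, left of the robot's front; origin under its centre; leave alone
- oilstone: grey sharpening stone in a dark wooden box 75 x 210 x 36 mm; origin under its centre; leave alone
- tape_roll: roll of masking tape lying flat, 90 mm across, 25 mm high; origin under its centre; leave alone
- tape_measure: black pocket tape measure 65 x 38 x 62 mm; origin under its centre; leave alone
- offcut: block of brown wood 60 x 130 x 35 mm; origin under its centre; leave alone

How it is judged:
By the outcome, as a careful person would: the job done as asked, in the order asked, and still so for the second after the job is handed in, while the arm keeps its last pose, push and grip.
It also fails if it takes over 72 s, if anything falls off the work surface, if the arm or the gripper's body presses on something with over 40 N, if the wrist force passes 120 N, or if a joint passes its speed limit or range.

ROBOT

A 6-joint arm with a two-finger parallel gripper is mounted at the origin on the work surface. World frame = base frame: x ahead of the robot, y to its left, z up, the work surface at z = 0. Lengths are in m, angles in rad, forces in N, time in s.
With the tool pointing down it reaches from about 0.35 to 0.975 m from the base axis. Payload 4.9 kg.
Tool frame: the origin (TCP) lies midway between the tips of the shut fingers; the grasp point (between the pads) lies 19 mm behind it; z points along the fingers, y is the line along which they close (so a half turn about z gives the same grasp; the last joint's range is limited). The gripper opens to 85 mm and grips with 20 to 120 N. Pads are 22 mm wide; open, the fingers measure 114 mm over their backs; the gripper's body (76 mm by 85 mm) begins 54 mm behind the grasp point. The pads swing forward as they close: fully open they stand 13 mm farther back than shut.
Start: joints at [-1.452, 0.053, 1.613, -0, 1.476, -0.119], TCP at [0.147, -0.607, 0.231] pointing down, gripper open.
Joint ranges: [-3.01, 3.01], [-1.01, 2.22], [0.06, 2.58], [-1.02, 4.17], [0.09, 2.62], [-3.14, 3.14]. Speed limits (rad/s): [2.57, 2.57, 3.14, 3.14, 3.14, 3.14].

INTERFACE

Orientations are given as a unit quaternion [w, x, y, z].
In Python, from plant import manip, optics gives the robot as it stands (manip), with the cameras (optics).
- The arm moves only by the shell command python3 shift.py 'ROWS'. ROWS is a JSON object whose key "ticks" holds a list of rows, 1 to 5 of them, each of 7 numbers: the opening from 0.0 (shut) to 1.0 (fully open), then dx, dy, dz in m, then a rotation vector rx, ry, rz in rad; each row shifts and turns the commanded pose from where the row before left it, along the tool's axes as they then stand; what a row does not reach is not made up. A row lasts 1/8 s, in which the tool goes at most 0.0625 m and 0.188 rad, less where a joint would pass 70% of its speed; a pose out of reach is approached as far as the arm can. The fingers move at their own pace and stop on an object; the grip force is fixed at half the most. Time passes only in rows, so rows that do not move let the fingers close. It prints the time, the measured TCP pose, the force, the opening and the grip force at its end. Input that does not fit is refused with a message, and nothing moves.
- manip.state(): the state, without advancing time (a new reading comes with each control period).
- optics.grab_frame(name): name is "scene" or "top" or "wrist"; returns the picture (480x640x3 uint8, red, green, blue); there is no depth.
- optics.camera_params(name): a dict with "intrinsics" (3x3 intrinsics, pixels), "xyz" and "orientation" of the camera in the world. Camera axes: x right, y down, z forward; pixel columns grow to the right and rows downward; lengths in m; the calibration is good to about 2 mm. The wrist camera is an equidistant fisheye: a pixel r from the principal point sees the ray r / f radians off the axis. A picture is of the moment at which its call begins: read the wrist's pose just before it. camera_params takes no time and is no camera call; for the wrist camera it gives the pose at the moment of the call.
- manip.job_done(): hands the job in; it is judged then, once.
The state is a dict: "time": time; "joint_pos": joint angles; "joint_vel": joint speeds; "joint_efforts": joint torques, N m; "tool_pos": TCP position; "tool_rot": TCP orientation; "contact_force": force on the tool from outside, world axes, zero at the start; "ft_torque": the same for the moment, N m; "gripper_width": opening from 0.0 (shut) to 1.0 (fully open); "grasp_force": force on a finger pad.
Only numpy, scipy, OpenCV 4.12 (cv2) and the standard library are available. Lean on these libraries where they do the work, as an engineer would, in place of code of your own. Each camera call takes 0.05 s, during which the arm holds its last target. There are 200 camera calls.

## Working session

There is one attempt and no reset: what is moved stays moved. The work goes in short steps, Python scripts to look and compute and a shell command to move; the robot and the scene stay as the last step left them, time stands still between calls to the robot, and variables do not carry over. Pictures are saved under pics/ and viewed, at most 13 in all, crops included, and the job is handed in when it is done.

```bash
ls; mkdir -p pics
python3 - <<'E'
from plant import manip, optics
import cv2
for n in ["scene","top"]:
    p=optics.camera_params(n);print(n,p)
    cv2.imwrite(f"pics/{n}0.png",optics.grab_frame(n)[:,:,::-1])
print(optics.camera_params("wrist"));s=manip.state();print(s)
E
```

```text
pics
plant.py
shift.py
scene {'intrinsics': array([[534.66218406,   0.        , 325.36488014],
       [  0.        , 534.66218406, 225.19874063],
       [  0.        ,   0.        ,   1.        ]]), 'xyz': array([ 1.01310881, -0.76070126,  0.8504883 ]), 'orientation': array([-0.42683103,  0.86814587,  0.22339252, -0.11930548])}
top {'intrinsics': array([[506.39101053,   0.        , 319.92660955],
       [  0.        , 506.39101053, 232.46827741],
       [  0.        ,   0.        ,   1.        ]]), 'xyz': array([0.30809247, 0.03616624, 1.31964706]), 'orientation': array([-0.0734292 ,  0.70380756, -0.7031198 ,  0.06989717])}
{'intrinsics': array([[371.64829954,   0.        , 321.58270323],
       [  0.        , 371.64829954, 237.41788997],
       [  0.        ,   0.        ,   1.        ]]), 'xyz': array([ 0.2158178 , -0.59014788,  0.37299229]), 'orientation': array([ 0.11131178,  0.7785445 , -0.61130813, -0.08820726])}
{'time': 0.1, 'joint_pos': array([-1.45198156e+00,  5.33202703e-02,  1.61417216e+00, -2.44750378e-05,
        1.47600226e+00, -1.19017904e-01]), 'joint_vel': array([ 0.00040753, -0.00235355, -0.00282123, -0.00133461, -0.00326107,
        0.00017922]), 'joint_efforts': array([ 7.96509339e-04, -3.94902527e+01, -3.71361673e+01, -1.06565162e-04,
        3.89734312e-03, -6.40576147e-06]), 'tool_pos': array([ 0.14716265, -0.6068392 ,  0.23015848]), 'tool_rot': array([-9.51018172e-04,  9.92937193e-01,  1.18637375e-01, -1.20848783e-05]), 'contact_force': array([-0.13593024,  0.09408286,  0.67299924]), 'ft_torque': array([ 0.03754412, -0.0715734 , -0.02072887]), 'grasp_force': 0.0, 'gripper_width': 0.9964680623212767}
```

View pics/scene0.png

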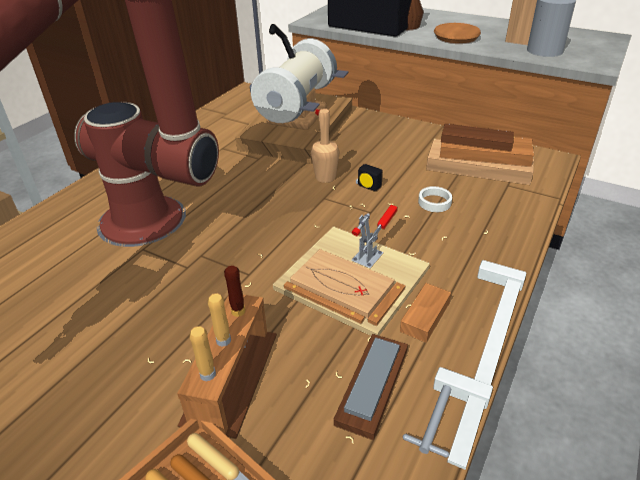

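View pics/top0.png

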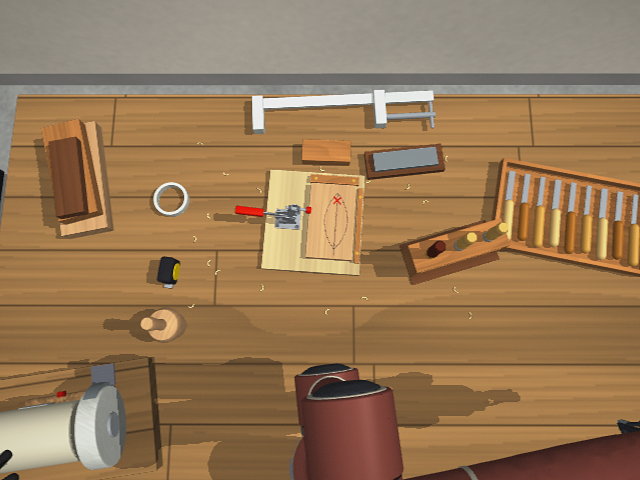

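The scene view shows the red handle at about (388,215), the cross at (361,291) and the gouge butt at (232,268). In the top view they are at about (248,210), (337,200) and (437,248). The gouge is in the rack's +y hole.

```bash
cat > h.py <<'E'
import numpy as np, cv2
from scipy.spatial.transform import Rotation as R
from plant import manip, optics
def rot(q): return R.from_quat(np.roll(q,-1))
def ray(p,uv):
    K=p["intrinsics"]; d=np.array([(uv[0]-K[0,2])/K[0,0],(uv[1]-K[1,2])/K[1,1],1.])
    return p["xyz"],rot(p["orientation"]).apply(d/np.linalg.norm(d))
def wray(p,uv):
    K=p["intrinsics"]; a=np.array([uv[0]-K[0,2],uv[1]-K[1,2]])/K[0,0]; r=np.linalg.norm(a)
    return p["xyz"],rot(p["orientation"]).apply([*(a*np.sinc(r/np.pi)),np.cos(r)])
def plane(ry,z): o,d=ry; return o+d*(z-o[2])/d[2]
def tri(r1,r2):
    A=np.stack([r1[1],-r2[1]],1); t=np.linalg.lstsq(A,r2[0]-r1[0],rcond=None)[0]
    a=r1[0]+t[0]*r1[1]; b=r2[0]+t[1]*r2[1]; return (a+b)/2,np.linalg.norm(a-b)
def proj(p,X):
    c=rot(p["orientation"]).inv().apply(np.asarray(X)-p["xyz"]); u=p["intrinsics"]@c; return u[:2]/u[2]
def blobs(m,amin):
    n,l,s,c=cv2.connectedComponentsWithStats(m.astype(np.uint8))
    return [(s[i],c[i].round(1),l==i) for i in range(1,n) if s[i,4]>=amin]
def redmask(im): i=im.astype(int); return (i[...,0]>130)&(i[...,1]<75)&(i[...,2]<75)
E
python3 - <<'E'
from h import *
for n in ["scene","top"]:
    im=cv2.imread(f"pics/{n}0.png")[:,:,::-1]; p=optics.camera_params(n)
    for s,c,m in blobs(redmask(im),15):
        ys,xs=np.nonzero(m); r=cv2.minAreaRect(np.stack([xs,ys],1).astype(np.float32))
        print(n,s,c,np.round(r[0],1),np.round(r[1],1),round(r[2]))
        if n=="top" or 1: print('   z.038',plane(ray(p,c),.038).round(4))
    i=im.astype(int)
    dk=(i[...,0]>40)&(i[...,0]<130)&(i[...,1]<35)&(i[...,2]<35)
    for s,c,m in blobs(dk,60): print(' dark',n,s,c)
    hsv=cv2.cvtColor(im.copy(),cv2.COLOR_RGB2HSV)
    for q in ([(230,270),(235,300)] if n=="scene" else [(437,248),(280,190),(330,220),(360,200)]): print(q,im[q[1],q[0]],hsv[q[1],q[0]])
t=cv2.imread("pics/top0.png");a=cv2.resize(t[150:290,220:360],None,fx=4,fy=4,interpolation=3)
b=cv2.resize(t[210:290,395:515],None,fx=4,fy=4,interpolation=3)
s=cv2.imread("pics/scene0.png"); c=cv2.resize(s[255:295,215:255],None,fx=6,fy=6,interpolation=3)
o=np.zeros((600,800,3),np.uint8); o[:560,:560]=a
o[:240,560:800]=c; 
cv2.imwrite("pics/crop1.png",o)
o=np.zeros((600,800,3),np.uint8); o[:320,:480]=b; d=cv2.resize(s[190:270,340:410],None,fx=4,fy=4,interpolation=3); o[:320,480:760]=d
cv2.imwrite("pics/crop2.png",o)
E
```

```text
scene [ 81 124   5   8  25] [ 83. 128.] [ 83.  127.5] [7. 4.] 90
   z.038 [-0.4949  0.2444  0.038 ]
scene [118 135   5   6  18] [120.3 137.5] [120.5 137.3] [3.3 5.5] 34
   z.038 [-0.3322  0.2543  0.038 ]
scene [156 136  38  20 306] [174.5 146.5] [174.5 143.5] [34.3 20.5] 9
   z.038 [-0.1346  0.2909  0.038 ]
scene [377 205  20  24 197] [386.8 216.1] [387.1 216.3] [ 9.  25.9] 36
   z.038 [0.6003 0.2669 0.038 ]
scene [101 222  61  20 510] [126.2 232.9] [130.7 232.2] [59.8 17.9] 3
   z.038 [ 0.06   -0.1005  0.038 ]
scene [352 228   9   8  48] [355.7 231.2] [356.1 231.3] [7.6 6.7] 27
   z.038 [0.5586 0.1737 0.038 ]
scene [355 287   9   8  20] [359.8 290.6] [359.6 290.3] [7.6 5.4] 27
   z.038 [ 0.6598 -0.0076  0.038 ]
 dark scene [   0    0   92  100 4212] [48.3 38.9]
 dark scene [ 81   0  42  85 868] [100.6  31.9]
 dark scene [115   0  19  49 259] [124.   19.5]
 dark scene [162   0  35 129 686] [179.4  52.6]
 dark scene [185   0  16  41 234] [192.2  19.6]
 dark scene [197   0   9  38  79] [201.   16.4]
 dark scene [206   0  22  66 295] [218.   27.3]
 dark scene [225   0  18  82 294] [233.
[... 849 characters left out ...]
5.3 376.4] [6.6 3.5] 72
   z.038 [ 0.2131 -0.0199  0.038 ]
top [ 57 392   6   6  31] [ 59.5 394.1] [ 59.5 394.5] [5. 5.] 90
   z.038 [0.1706 0.6752 0.038 ]
top [373 396  10  84 233] [377.9 436.8] [378.  437.5] [83.3  4.5] 86
   z.038 [ 0.0746 -0.0962  0.038 ]
top [341 401  25  79 680] [352.6 441.2] [352.7 440.2] [80.7 12.5] 79
   z.038 [ 0.0645 -0.0358  0.038 ]
 dark top [427 241  18  16 117] [433.7 250.4]
 dark top [311 378  30  16  80] [325.8 382.2]
 dark top [468 431 172  40 594] [552.8 449.1]
 dark top [405 468  60  12 163] [437.  474.1]
(437, 248) [96 41 26] [  6 186  96]
(280, 190) [232 212 150] [ 23  90 232]
(330, 220) [227 181 124] [ 17 116 227]
(360, 200) [202 133  71] [ 14 165 202]
```

View pics/crop1.png

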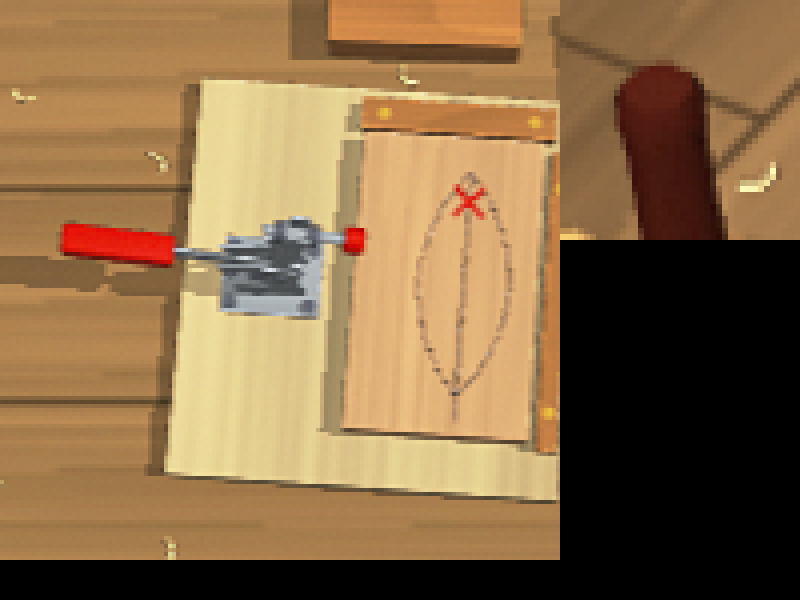

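View pics/crop2.png

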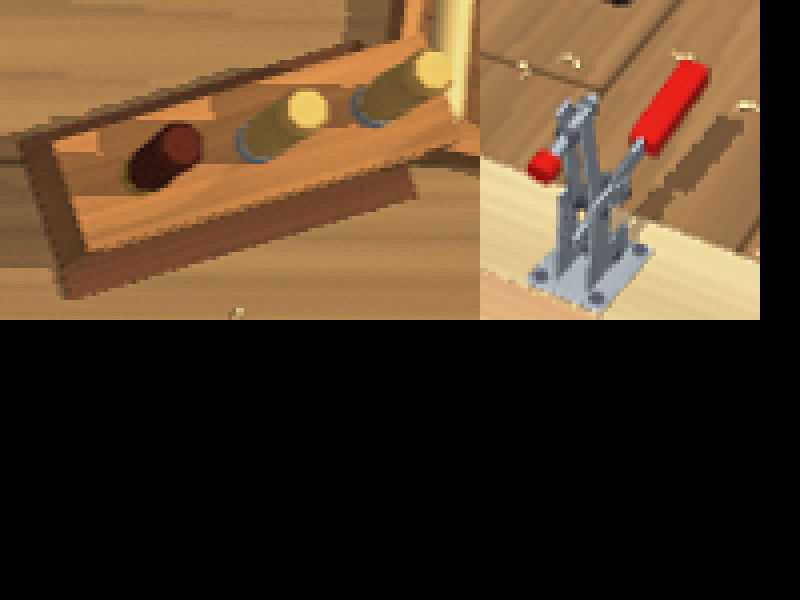

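The crops show the board corners, the panel's left edge, the dark butt at top (440.8,246.2) and scene (231.7,269.2), and the rack's front edge. The handle runs leftward from the clamp.

Run:
```python
from h import *
T=optics.camera_params("top");S=optics.camera_params("scene")
f=lambda u,v,z,c=(220,150):plane(ray(T,(u/4+c[0],v/4+c[1])),z)
FL,NL,NR=f(203,80,.018),f(166,473,.018),f(558,500,.018)
print("board",FL,NL,NR,np.linalg.norm(FL-NL),"yaw",np.arctan2(*(FL-NL)[1::-1]),np.arctan2(-(NL-NR)[0],(NL-NR)[1]))
PF,PN=f(365,130,.038),f(343,430,.038);print("panel L edge",PF,PN,np.linalg.norm(PF-PN),np.arctan2(*(PF-PN)[1::-1]))
m=f(469,201,.038);print("mark",m,"scene",plane(ray(S,(361,291)),.038))
print("butt",tri(ray(T,(440.8,246.2)),ray(S,(231.7,269.2))))
print("handle c",tri(ray(T,(249,210.4)),ray(S,(386.8,216.1))))
print("foot c",tri(ray(T,(308.2,209.7)),ray(S,(355.7,231.2))))
g=lambda u,v,z:f(u,v,z,(395,210))
a,b=g(85,250,.105),g(475,130,.105);c=g(50,140,.105);print("rack",a,b,c,"yaw",np.arctan2(-(a-b)[0],(a-b)[1]),np.linalg.norm(c-a), "ferrule",g(140,178,.105))
for yaw in (-.09,-.1,-.11,-.08):
  r=R.from_euler('z',yaw);o=m-r.apply([.055,-.012,.038]);print(yaw,"fixture",o,"from NL",NL-r.apply([-.135,.1275,.018]), "grip pts",[(o+r.apply(q)).round(4) for q in [(0,.222,.081),(0,.218,.111),(0,.125,.188)]])
```

```text
board [0.74783809 0.17564325 0.018     ] [0.48145015 0.19398438 0.018     ] [ 0.46414197 -0.0593164   0.018     ] 0.2670185929098931 yaw -0.06874269579703038 -0.06822450135450173
panel L edge [0.7065206  0.06588421 0.038     ] [0.50655611 0.07897098 0.038     ] 0.2003922736899866 -0.06535227511874728
mark [ 0.65809165 -0.00242685  0.038     ] scene [ 0.66263734 -0.00751576  0.038     ]
butt (array([ 0.50671706, -0.22636905,  0.20820326]), np.float64(0.0023863127338090554))
handle c (array([0.6200668 , 0.22155238, 0.07490588]), np.float64(0.0030203699991705763))
foot c (array([0.60931861, 0.07054033, 0.12806309]), np.float64(0.0010850491670835092))
rack [ 0.4598741  -0.18959645  0.105     ] [ 0.53345178 -0.42943711  0.105     ] [ 0.52711543 -0.17079271  0.105     ] yaw 0.29766287415582027 0.06982103300860125 ferrule [ 0.50374953 -0.22452019  0.105     ]
-0.09 fixture [6.04392791e-01 1.44679067e-02 3.46944695e-17] from NL [6.04444254e-01 5.48668013e-02 1.73472348e-17] grip pts [array([0.6243, 0.2356, 0.081 ]), array([0.624 , 0.2316, 0.111 ]), array([0.6156, 0.139 , 0.188 ])]
-0.1 fixture [6.04564421e-01 1.50040416e-02 3.46944695e-17] from NL [6.03046952e-01 5.36438366e-02 1.73472348e-17] grip pts [array([0.6267, 0.2359, 0.081 ]), array([0.6263, 0.2319, 0.111 ]), array([0.617 , 0.1394, 0.188 ])]
-0.11 fixture [6.04741403e-01 1.55384334e-02 3.46944695e-17] from NL [6.01637490e-01 5.24349058e-02 1.73472348e-17] grip pts [array([0.6291, 0.2362, 0.081 ]), array([0.6287, 0.2322, 0.111 ]), array([0.6185, 0.1398, 0.188 ])]
-0.08 fixture [6.04226531e-01 1.39300824e-02 3.46944695e-17] from NL [6.05829257e-01 5.61036776e-02 1.73472348e-17] grip pts [array([0.622 , 0.2352, 0.081 ]), array([0.6216, 0.2312, 0.111 ]), array([0.6142, 0.1385, 0.188 ])]
```

```bash
cat >> h.py <<'E'
O=np.array([.6038,.0135,0]);YF=-.068
def fx(q): return O+R.from_euler('z',YF).apply(q)
def delta(X,Rt=None,grasp=True):
    "tool-axis shift bringing the grasp point (19 mm behind TCP) to X, and rotvec to Rt"
    s=manip.state(); r=rot(s["tool_rot"]); g=s["tool_pos"]-(r.apply([0,0,.019]) if grasp else 0)
    print("t",s["time"],"tcp",s["tool_pos"].round(4),"w",round(s["gripper_width"],3),"F",s["contact_force"].round(1),"J",s["joint_pos"].round(2))
    print(" d",r.inv().apply(X-g).round(4),"rv",None if Rt is None else (r.inv()*Rt).as_rotvec().round(4))
def down(yawx): return R.from_euler('z',yawx)*R.from_euler('x',np.pi)
E
python3 shift.py '{"ticks":[[1, 0, 0, -0.05, 0, 0, 0], [1, 0, 0, -0.05, 0, 0, 0], [1, 0.041, -0.0442, 0, 0, 0, 0], [1, 0.041, -0.0442, 0, 0, 0, 0], [1, 0.041, -0.0442, 0, 0, 0, 0]]}'
python3 shift.py '{"ticks":[[1, 0.041, -0.0442, 0, 0, 0, 0], [1, 0.041, -0.0442, 0, 0, 0, 0], [1, 0.041, -0.0442, 0, 0, 0, 0], [1, 0.041, -0.0442, 0, 0, 0, 0], [1, 0.041, -0.0442, 0, 0, 0, 0]]}'
python3 shift.py '{"ticks":[[1, 0.041, -0.0442, 0, 0, 0, 0], [1, 0.041, -0.0442, 0, 0, 0, 0], [1, 0.041, -0.0442, 0, 0, 0, 0], [1, 0.041, -0.0442, 0, 0, 0, 0], [1, 0.041, -0.0442, 0, 0, 0, 0]]}'
python3 shift.py '{"ticks":[[1, 0.041, -0.0442, 0, 0, 0, 0], [1, 0.041, -0.0442, 0, 0, 0, 0], [1, 0.041, -0.0442, 0, 0, 0, 0], [1, 0, 0, 0, 0, 0, -0.18], [1, 0, 0, 0, 0, 0, -0.18]]}'
python3 shift.py '{"ticks":[[1, 0, 0, 0, 0, 0, -0.18], [1, 0, 0, 0, 0, 0, -0.18], [1, 0, 0, 0, 0, 0, -0.18], [1, 0, 0, 0, 0, 0, -0.18], [1, 0, 0, 0, 0, 0, -0.185]]}'
python3 -c "
from h import *
delta(fx([0,.222,.2]),down(YF+np.pi/2))"
```

```text
time: 0.72
tool_pos: [0.2361, -0.4478, 0.3308]
tool_rot: [-0.0, 0.993, 0.118, 0.0]
contact_force: [1.3, 0.4, 0.3]
gripper_width: 1.001
grasp_force: 0.0
time: 1.35
tool_pos: [0.3831, -0.1846, 0.331]
tool_rot: [0.0, 0.993, 0.118, 0.0]
contact_force: [1.0, -1.0, 0.2]
gripper_width: 0.999
grasp_force: 0.0
time: 1.98
tool_pos: [0.5303, 0.0786, 0.3309]
tool_rot: [0.0, 0.993, 0.119, -0.0]
contact_force: [0.4, -0.6, 0.1]
gripper_width: 0.998
grasp_force: 0.0
time: 2.6
tool_pos: [0.6181, 0.2354, 0.3296]
tool_rot: [-0.0, 0.955, 0.298, -0.001]
contact_force: [-0.4, 0.4, -0.2]
gripper_width: 1.001
grasp_force: 0.0
time: 3.22
tool_pos: [0.6179, 0.2344, 0.3305]
tool_rot: [-0.0, 0.729, 0.685, -0.001]
contact_force: [0.3, -0.9, 0.7]
gripper_width: 1.0
grasp_force: 0.0
t 3.225 tcp [0.6179 0.2344 0.3305] w 1.0 F [ 0.3 -0.9  0.7] J [0.25 0.1  1.4  0.   1.64 0.31]
 d [0.0007 0.0011 0.1495] rv [-0.0013  0.0004  0.0061]
```

Run:
```python
from h import *
p=optics.camera_params("wrist"); im=optics.grab_frame("wrist"); cv2.imwrite("pics/w1.png",im[:,:,::-1])
for s,c,m in blobs(redmask(im),30):
    ys,xs=np.nonzero(m);print(s,c,[plane(wray(p,c),z).round(4) for z in(.038,.078)])
    if s[4]>800:
        P=np.array([plane(wray(p,q),.079) for q in zip(xs,ys)]); P=P[:,:2]; v=np.linalg.svd(P-P.mean(0),full_matrices=False)[2]
        L=(P-P.mean(0))@v.T; print(" long",v[0],np.ptp(L,axis=0),P.mean(0), np.arctan2(v[0][0],v[0][1]))
print(fx([0,.222,.081]),fx([.055,-.012,.038]))
```

```text
[314 178  19  62 917] [323.  206.9] [array([0.6176, 0.2158, 0.038 ]), array([0.6179, 0.2241, 0.078 ])]
 long [-0.08543589 -0.99634367] [0.06810577 0.0205243 ] [0.61793626 0.22408917] -3.0560524883446942
[ 28 309  25  45 380] [ 39.8 329.8] [array([0.1162, 0.0408, 0.038 ]), array([0.1626, 0.0652, 0.078 ])]
[316 350  14  14 124] [322.1 357.3] [array([0.6037, 0.0028, 0.038 ]), array([0.6054, 0.0307, 0.078 ])]
[ 29 353  28  27 227] [ 43.2 371.2] [array([ 0.0775, -0.0513,  0.038 ]), array([ 0.1275, -0.0185,  0.078 ])]
[0.61888437 0.23498693 0.081     ] [ 0.65785752 -0.00220939  0.038     ]
```

View pics/w1.png

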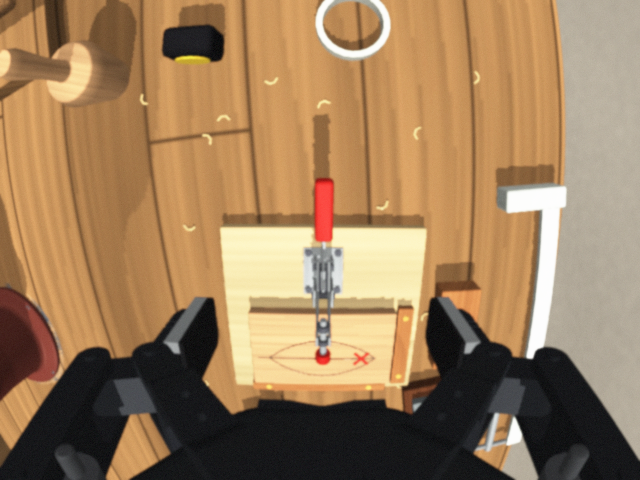

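The wrist view shows the sleeve at (323,207), lined up with the plan: its axis is at x≈0.618 and it points along the fixture's y. The cross is at (361,358). Next I descend and grip.

```bash
python3 shift.py '{"ticks":[[1, 0.0007, 0, 0.06, 0, 0, 0], [1, 0, 0, 0.06, 0, 0, 0], [1, 0, 0, 0.06, 0, 0, 0], [1, 0, 0, 0.05, 0, 0, 0], [1, 0, 0, 0.039, 0, 0, 0]]}'
python3 shift.py '{"ticks":[[1, 0, 0, 0, 0, 0, 0], [0, 0, 0, 0, 0, 0, 0], [0, 0, 0, 0, 0, 0, 0], [0, 0, 0, 0, 0, 0, 0], [0, 0, 0, 0, 0, 0, 0]]}'
python3 -c "
from h import *
delta(fx([0,.222,.081]),down(YF+np.pi/2))"
```

```text
time: 3.9
tool_pos: [0.6166, 0.2347, 0.0589]
tool_rot: [-0.001, 0.732, 0.682, -0.002]
contact_force: [0.7, 0.3, 0.6]
gripper_width: 1.0
grasp_force: 0.0
time: 4.53
tool_pos: [0.6198, 0.2353, 0.0639]
tool_rot: [0.001, 0.731, 0.683, 0.002]
contact_force: [2.6, 1.2, 0.4]
gripper_width: 0.222
grasp_force: 61.1
t 4.525 tcp [0.6198 0.2353 0.0639] w 0.222 F [2.6 1.2 0.4] J [ 0.25  0.29  1.64 -0.    1.21  0.32]
 d [-0.0004 -0.0008  0.0019] rv [ 0.0042 -0.001  -0.0003]
```

```bash
python3 shift.py '{"ticks":[[0, 0, 0, -0.0075, 0, 0, 0], [0, -0.0015, 0, -0.0115, 0, 0, 0], [0, -0.0025, 0, -0.0115, 0, 0, 0], [0, -0.005, 0, -0.012, 0, 0, 0], [0, -0.006, 0, -0.012, 0, 0, 0]]}'
python3 shift.py '{"ticks":[[0, -0.008, 0, -0.0125, 0, 0, 0], [0, -0.010, 0, -0.0105, 0, 0, 0], [0, -0.0125, 0, -0.0105, 0, 0, 0], [0, -0.0135, 0, -0.0085, 0, 0, 0], [0, 0, 0, 0, 0, 0, 0]]}'
python3 -c "
from h import *
delta(fx([0,.163,.177]),down(YF+np.pi/2))"
```

```text
time: 5.15
tool_pos: [0.6184, 0.2197, 0.1166]
tool_rot: [0.001, 0.731, 0.682, 0.001]
contact_force: [7.9, -1.0, -6.1]
gripper_width: 0.218
grasp_force: 60.9
time: 5.78
tool_pos: [0.6155, 0.1754, 0.1591]
tool_rot: [0.001, 0.731, 0.682, 0.001]
contact_force: [5.4, -0.9, -4.1]
gripper_width: 0.215
grasp_force: 66.8
t 5.775 tcp [0.6155 0.1754 0.1591] w 0.215 F [ 5.4 -0.9 -4.1] J [ 0.16  0.14  1.64 -0.    1.36  0.23]
 d [ 0.0007 -0.0006  0.0011] rv [ 0.0035 -0.0007 -0.0013]
```

```bash
python3 shift.py '{"ticks":[[0, -0.011, 0, -0.004, 0, 0, 0], [0, -0.011, 0, -0.003, 0, 0, 0], [0, -0.011, 0, -0.002, 0, 0, 0], [0, -0.005, 0, 0, 0, 0, 0], [0, -0.003, 0, 0, 0, 0, 0]]}'
python3 shift.py '{"ticks":[[0, -0.002, 0, 0, 0, 0, 0], [0, 0, 0, 0, 0, 0, 0]]}'
python3 -c "
from h import *
delta(fx([0,.125,.188]),down(YF+np.pi/2))"
```

```text
time: 6.4
tool_pos: [0.6131, 0.1384, 0.1701]
tool_rot: [-0.001, 0.731, 0.683, 0.005]
contact_force: [4.8, 8.4, 4.3]
gripper_width: 0.223
grasp_force: 68.1
time: 6.65
tool_pos: [0.6129, 0.1363, 0.1702]
tool_rot: [-0.001, 0.731, 0.683, 0.004]
contact_force: [4.3, 6.7, 3.3]
gripper_width: 0.223
grasp_force: 67.7
t 6.65 tcp [0.6129 0.1363 0.1702] w 0.223 F [4.3 6.7 3.3] J [0.1  0.1  1.67 0.01 1.37 0.16]
 d [ 0.002  -0.0006  0.0012] rv [ 0.0049 -0.0072  0.0004]
```

```bash
python3 shift.py '{"ticks":[[0, -0.003, 0, 0, 0, 0, 0], [0, 0, 0, 0, 0, 0, 0]]}'
python3 -c "
from h import *
delta(fx([0,.125,.188]),down(YF+np.pi/2))"
```

```text
time: 6.9
tool_pos: [0.6126, 0.1332, 0.1702]
tool_rot: [-0.001, 0.731, 0.683, 0.004]
contact_force: [3.1, 7.4, 2.4]
gripper_width: 0.219
grasp_force: 67.4
t 6.9 tcp [0.6126 0.1332 0.1702] w 0.219 F [3.1 7.4 2.4] J [0.09 0.1  1.67 0.01 1.37 0.16]
 d [ 0.0051 -0.0006  0.0012] rv [ 0.0046 -0.0072 -0.0003]
```

```bash
python3 shift.py '{"ticks":[[1, 0, 0, 0, 0, 0, 0], [1, 0, 0, 0, 0, 0, 0], [1, 0, 0, 0, 0, 0, 0], [1, 0, 0, -0.05, 0, 0, 0], [1, 0, 0, -0.06, 0, 0, 0]]}'
python3 shift.py '{"ticks":[[1, 0, 0, -0.06, 0, 0, 0], [1, -0.06, 0, 0, 0, 0, 0], [1, -0.06, 0, 0, 0, 0, 0], [1, -0.06, 0, 0, 0, 0, 0], [1, 0, 0, 0, 0, 0, 0]]}'
python3 - <<'E'
from h import *
S=optics.camera_params("scene");s=optics.grab_frame("scene");t=optics.grab_frame("top")
T=optics.camera_params("top")
bs=[b for b in blobs(redmask(s),30) if 330<b[1][0]<420 and b[1][1]>170];bt=[b for b in blobs(redmask(t),20) if 220<b[1][0]<345 and b[1][1]<260]
for b in bs:print("s",b[0],b[1])
for b in bt:print("t",b[0],b[1])
print(proj(T,fx([0,.125,.188])),proj(S,fx([0,.121,.171])),proj(S,fx([0,.124,.208])),"open foot etc",proj(S,fx([0,.038,.045])))
o=np.zeros((600,800,3),np.uint8); o[:600,:480]=cv2.resize(s[170:320,310:430],None,fx=4,fy=4,interpolation=3)
w=optics.grab_frame("wrist"); o[:240,480:]=cv2.resize(w,(320,240)); o[240:480,480:]=cv2.resize(t[150:270,220:380],(320,240),interpolation=3)
cv2.imwrite("pics/c3.png",o[:,:,::-1])
E
```

```text
time: 7.52
tool_pos: [0.6099, 0.13, 0.2767]
tool_rot: [-0.001, 0.731, 0.683, -0.002]
contact_force: [1.5, -0.2, 0.3]
gripper_width: 1.005
grasp_force: 0.0
time: 8.15
tool_pos: [0.5983, -0.053, 0.3375]
tool_rot: [-0.0, 0.733, 0.68, -0.0]
contact_force: [-0.4, 0.6, -0.8]
gripper_width: 1.0
grasp_force: 0.0
s [367 184  12  31 184] [372.8 201. ]
s [347 264   7   7  38] [350.1 267.4]
t [272 196   6   8  46] [274.5 199.5]
t [327 207  10   7  35] [331.2 210.3]
[278.3492387  202.26436337] [370.2932442  200.68608831] [371.55595145 186.08339493] open foot etc [350.29933793 264.27866512]
```

View pics/c3.png

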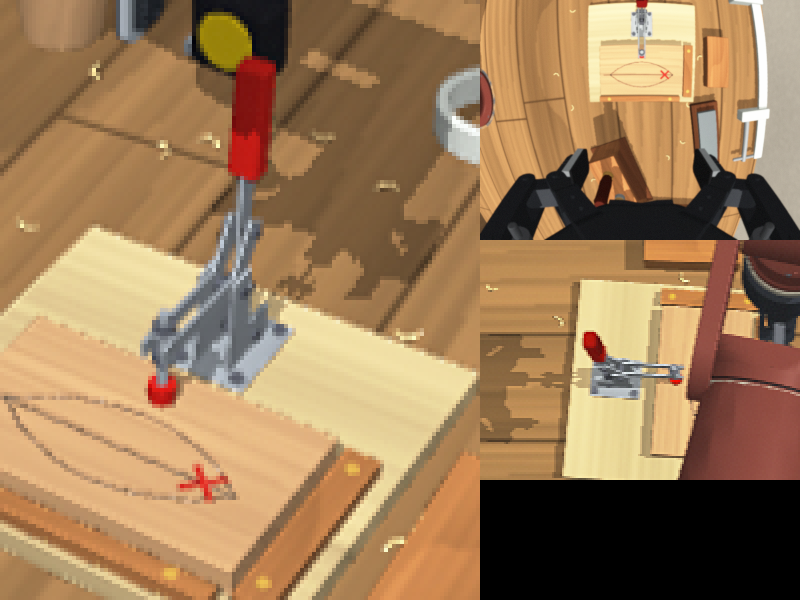

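Run:
```python
from h import *
S=optics.camera_params("scene");s=optics.grab_frame("scene");t=optics.grab_frame("top");T=optics.camera_params("top")
for n,p,im,box in(("s",S,s,(355,172,390,222)),("t",T,t,(262,188,290,214))):
    i=im.astype(int);m=(i[...,0]>90)&(i[...,1]<60)&(i[...,2]<60)
    k=np.zeros_like(m);k[box[1]:box[3],box[0]:box[2]]=1;m&=k
    ys,xs=np.nonzero(m);P=np.stack([xs,ys],1).astype(float);c=P.mean(0);v=np.linalg.svd(P-c,full_matrices=False)[2][0];v*=np.sign(v[1]);L=(P-c)@v
    print(n,len(P),c.round(2),v.round(3),(c+v*L.min()).round(1),(c+v*L.max()).round(1))
    for lean,g in((.02,(0,.125,.188)),(.07,(0,.130,.188)),(.15,(0,.138,.186))):
        d=np.array([0,np.sin(lean),np.cos(lean)]);a=proj(p,fx(g+23e-3*d));b=proj(p,fx(g-49e-3*d));u=(b-a)/np.linalg.norm(b-a)
        print("  ",lean,((a+b)/2).round(2),u.round(3),a.round(1),b.round(1))
```

```text
s 293 [372.58 199.06] [-0.091  0.996] [373.9 184. ] [371.2 214.2]
   0.02 [371.2  198.14] [-0.054  0.999] [371.9 184.6] [370.5 211.7]
   0.07 [372.16 197.2 ] [-0.082  0.997] [373.3 183.3] [371.  211.1]
   0.15 [373.67 196.42] [-0.124  0.992] [375.5 182.1] [371.9 210.7]
t 109 [276.62 203.07] [0.45  0.893] [273. 196.] [280.3 210.4]
   0.02 [278.89 203.6 ] [0.373 0.928] [277.3 199.6] [280.5 207.6]
   0.07 [277.01 203.47] [0.515 0.857] [274.6 199.4] [279.4 207.5]
   0.15 [274.08 203.48] [0.674 0.739] [270.4 199.4] [277.8 207.6]
```

The foot is down and the arm is level, but the lean measures 0.05–0.09, too close to dead centre to call locked. I'll push the handle onto its stop with shut fingers from the +y side.

```bash
python3 shift.py '{"ticks":[[0, 0.058, 0, 0, 0, 0, 0], [0, 0.058, 0, 0, 0, 0, 0], [0, 0.058, 0, 0, 0, 0, 0], [0, 0.058, 0, 0, 0, 0, 0], [0, 0, 0, 0, 0, 0, 0]]}'
python3 shift.py '{"ticks":[[0, 0, 0, 0.055, 0, 0, 0], [0, 0, 0, 0.055, 0, 0, 0], [0, 0, 0, 0.052, 0, 0, 0], [0, 0, 0, 0, 0, 0, 0]]}'
python3 -c "
from h import *
delta(fx([0,.1455,.178]),down(YF+np.pi/2),False)"
```

```text
time: 9.02
tool_pos: [0.6137, 0.1874, 0.3374]
tool_rot: [-0.0, 0.728, 0.685, -0.0]
contact_force: [0.4, -0.3, -0.1]
gripper_width: -0.0
grasp_force: 0.0
time: 9.52
tool_pos: [0.6109, 0.1816, 0.1699]
tool_rot: [-0.003, 0.731, 0.683, -0.005]
contact_force: [0.2, 1.0, 0.3]
gripper_width: -0.0
grasp_force: 0.0
t 9.525 tcp [0.6109 0.1816 0.1699] w -0.0 F [0.2 1.  0.3] J [ 0.17  0.13  1.63 -0.    1.39  0.24]
 d [-0.0227  0.0042 -0.0081] rv [-0.0108  0.0029  0.0005]
```

```bash
python3 shift.py '{"ticks":[[0, -0.012, 0.004, -0.004, 0, 0, 0], [0, -0.006, 0, 0, 0, 0, 0], [0, 0, 0, 0, 0, 0, 0]]}'
python3 shift.py '{"ticks":[[0, -0.004, 0, 0, 0, 0, 0], [0, 0, 0, 0, 0, 0, 0]]}'
python3 shift.py '{"ticks":[[0, -0.003, 0, 0, 0, 0, 0], [0, 0, 0, 0, 0, 0, 0]]}'
python3 -c "
from h import *
delta(fx([0,.1455,.178]),down(YF+np.pi/2),False)"
```

```text
time: 9.9
tool_pos: [0.6189, 0.1634, 0.1828]
tool_rot: [0.001, 0.731, 0.682, 0.002]
contact_force: [-0.4, 0.6, -0.5]
gripper_width: -0.002
grasp_force: 0.0
time: 10.15
tool_pos: [0.6171, 0.1599, 0.1801]
tool_rot: [0.0, 0.731, 0.683, 0.0]
contact_force: [0.1, 0.2, 0.0]
gripper_width: 0.0
grasp_force: 0.0
time: 10.4
tool_pos: [0.6168, 0.1573, 0.1798]
tool_rot: [-0.0, 0.731, 0.683, 0.0]
contact_force: [-0.2, 1.0, 0.2]
gripper_width: -0.0
grasp_force: 0.6
t 10.4 tcp [0.6168 0.1573 0.1798] w -0.0 F [-0.2  1.   0.2] J [0.13 0.12 1.63 0.   1.39 0.2 ]
 d [ 0.0012 -0.0032  0.0018] rv [-0.0002 -0.0006  0.    ]
```

```bash
for i in 1; do python3 shift.py '{"ticks":[[0, -0.003, 0, 0, 0, 0, 0], [0, 0, 0, 0, 0, 0, 0]]}'; python3 shift.py '{"ticks":[[0, -0.003, 0, 0, 0, 0, 0], [0, 0, 0, 0, 0, 0, 0]]}'; done
python3 -c "
from h import *
delta(fx([0,.1455,.178]),down(YF+np.pi/2),False)"
```

```text
time: 10.65
tool_pos: [0.6167, 0.1557, 0.1799]
tool_rot: [-0.001, 0.731, 0.683, 0.001]
contact_force: [0.3, 6.4, -0.0]
gripper_width: -0.001
grasp_force: 3.3
time: 10.9
tool_pos: [0.6166, 0.1545, 0.18]
tool_rot: [-0.002, 0.73, 0.683, 0.003]
contact_force: [1.6, 11.9, -0.5]
gripper_width: -0.001
grasp_force: 5.9
t 10.9 tcp [0.6166 0.1545 0.18  ] w -0.001 F [ 1.6 11.9 -0.5] J [0.13 0.11 1.64 0.01 1.39 0.19]
 d [ 0.004  -0.0032  0.002 ] rv [ 0.0006 -0.0072  0.0011]
```

```bash
python3 shift.py '{"ticks":[[0, -0.003, 0, 0, 0, 0, 0], [0, 0, 0, 0, 0, 0, 0]]}'
python3 shift.py '{"ticks":[[0, 0.02, 0, 0, 0, 0, 0], [0, 0.01, 0, -0.02, 0, 0, 0], [0, 0, 0, -0.06, 0, 0, 0], [0, 0, 0, -0.06, 0, 0, 0], [1, 0, 0, 0, 0, 0, 0]]}'
python3 - <<'E'
from h import *
T=optics.camera_params("top");S=optics.camera_params("scene")
p=optics.camera_params("wrist");w=optics.grab_frame("wrist");s=optics.grab_frame("scene")
cv2.imwrite("pics/w4.png",w[:,:,::-1]);cv2.imwrite("pics/s4.png",s[:,:,::-1])
i=s.astype(int);m=(i[...,0]>90)&(i[...,1]<60)&(i[...,2]<60);k=np.zeros_like(m);k[172:222,355:390]=1;m&=k
ys,xs=np.nonzero(m);P=np.stack([xs,ys],1).astype(float);c=P.mean(0);v=np.linalg.svd(P-c,full_matrices=False)[2][0];print(c,v)
for s_,c,m in blobs(redmask(w),30):
    print(s_,c, [plane(wray(p,c),z).round(4) for z in(.038,.211)])
print("exp",fx([0,.1255,.211]),fx([.055,-.012,.038]))
E
```

```text
time: 11.15
tool_pos: [0.6165, 0.1535, 0.1802]
tool_rot: [-0.003, 0.73, 0.683, 0.005]
contact_force: [2.1, 17.1, -1.3]
gripper_width: 0.005
grasp_force: 8.7
time: 11.78
tool_pos: [0.6212, 0.1781, 0.3302]
tool_rot: [0.005, 0.731, 0.683, 0.006]
contact_force: [0.4, 0.5, 0.2]
gripper_width: 0.199
grasp_force: 0.0
[371.64412811 199.94661922] [-0.06777569  0.99770058]
[299 267  27  33 512] [312.3 279.5] [array([0.6059, 0.0678, 0.038 ]), array([0.6126, 0.1401, 0.211 ])]
[ 13 283  25  47 284] [ 23.8 303.7] [array([0.1144, 0.0423, 0.038 ]), array([0.3165, 0.1247, 0.211 ])]
[ 11 331  18  29  75] [ 22.4 350. ] [array([ 0.0598, -0.053 ,  0.038 ]), array([0.2836, 0.0673, 0.211 ])]
exp [0.61232742 0.13870996 0.211     ] [ 0.65785752 -0.00220939  0.038     ]
```

The fit confirms it. The sleeve direction moved from the dead-centre value to the locked one, and the force climbed to 17 N against a stop. The clamp is locked. Next I move to the gouge, with a small tilt test on the way to learn the wrist length.

```bash
python3 shift.py '{"ticks":[[1, 0, 0, 0, 0, 0, 0], [1, 0, 0, 0, -0.18, 0, 0], [1, 0, 0, 0, 0, 0, 0]]}' >/dev/null
python3 -c "
from h import *
s=manip.state();print(s['joint_pos'],s['tool_pos'],rot(s['tool_rot']).apply([0,0,1]))"
python3 shift.py '{"ticks":[[1, 0, 0, 0, 0.18, 0, 0], [1, -0.0585, -0.0125, 0, 0, 0, 0], [1, -0.0585, -0.0125, 0, 0, 0, 0], [1, -0.0585, -0.0125, 0, 0, 0, 0], [1, -0.0585, -0.0125, 0, 0, 0, 0]]}' >/dev/null
python3 shift.py '{"ticks":[[1, -0.0585, -0.0125, 0, 0, 0, 0], [1, -0.0585, -0.0125, 0, 0, 0, 0], [1, -0.0585, -0.0125, 0, 0, 0, 0], [1, 0, 0, 0, 0, 0, -0.183], [1, 0, 0, 0, 0, 0, -0.183]]}'
python3 shift.py '{"ticks":[[1, 0.05, 0, 0, 0, 0, 0], [1, 0, 0, 0, 0, 0, 0]]}'
python3 - <<'E'
from h import *
s=manip.state();print(s['joint_pos'],s['tool_pos'])
p=optics.camera_params("wrist");w=optics.grab_frame("wrist");cv2.imwrite("pics/w5.png",w[:,:,::-1]);np.save("w5.npy",[p],allow_pickle=True)
E
```

```text
[ 0.18491951 -0.05175113  1.58418553 -0.04488778  1.44147178  0.25400342] [0.61547477 0.17796265 0.31629012] [ 0.1722003  -0.01305859 -0.9849754 ]
time: 13.5
tool_pos: [0.503, -0.2261, 0.3198]
tool_rot: [-0.001, 0.593, 0.805, 0.0]
contact_force: [-0.1, 0.1, -0.4]
gripper_width: 0.997
grasp_force: 0.0
time: 13.75
tool_pos: [0.4884, -0.1756, 0.3202]
tool_rot: [-0.001, 0.594, 0.805, 0.0]
contact_force: [-0.1, -0.1, -0.3]
gripper_width: 1.001
grasp_force: 0.0
[-4.88965102e-01 -2.38943111e-01  1.73941398e+00  7.36688748e-04
  1.64292867e+00 -7.88819039e-01] [ 0.48844766 -0.17560172  0.32017864]
```

View pics/w5.png

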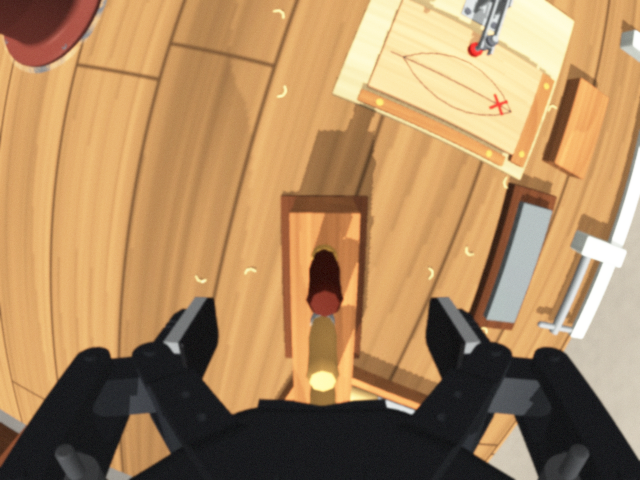

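The wrist view shows the gouge butt at about (324,302), its ferrule at (322,250) and the cross at (499,104).

```bash
cat > fit.py <<'E'
from h import *
from scipy.optimize import least_squares
D=[(.0533,1.6142,.6244,.2302,np.pi),(-.23894,1.73941,.5191,.3202,np.pi),(.29,1.64,.663,.0639,np.pi),(.14,1.64,.640,.1591,np.pi),(-.05175,1.58419,np.hypot(.61547,.17796),.31629,np.pi-.1733),(.1,1.4,.6609,.3305,np.pi)]
def fk(x,a,b,s): L1,L2,h,dt,o=x; return np.array([o+L1*np.sin(a)+L2*np.sin(a+b)+dt*np.sin(s),h+L1*np.cos(a)+L2*np.cos(a+b)+dt*np.cos(s)])
f=least_squares(lambda x:np.concatenate([fk(x,a,b,s)-[r,z] for a,b,r,z,s in D]),[.45,.4,.15,.25,0])
if __name__=="__main__":
    print(f.x,f.fun.round(4))
    for tilt in (0,.2,.4,.785):
        g=fx([.055-.120,-.012,.058+.120]); u=np.array([np.sin(tilt),-np.cos(tilt)]); r=np.hypot(*g[:2])+.019*u[0]; z=g[2]+.019*u[1]; s=np.pi-tilt
        q=least_squares(lambda q:fk(f.x,q[0],q[1],s)-[r,z],[0,1.8]); print(tilt,q.x,s-q.x.sum(),q.cost)
    p=np.load("w5.npy",allow_pickle=True)[0]
    im=cv2.imread("pics/w5.png")[:,:,::-1].astype(int)
    print("butt",plane(wray(p,(324,302)),.213),"ferr",plane(wray(p,(322,252)),.105))
    m=(im[...,0]>150)&(im[...,1]<90)&(im[...,2]<90)
    for s,c,_ in blobs(m,15):
        if c[1]<150: print("red",s[4],c,plane(wray(p,c),.038))
    delta(np.array([.506,-.2245,.18]),down(.298+np.pi/2))
E
python3 fit.py
```

```text
[0.35197564 0.60474757 0.22947798 0.29232204 0.00418463] [ 0.0005  0.      0.005   0.0014  0.008  -0.0021  0.0049  0.001   0.
 -0.0001 -0.0183 -0.0003]
0 [-0.16445602  1.94409766] 1.3619510208672154 1.5784895703795448e-19
0.2 [-0.32892223  2.093928  ] 1.1765868775187536 2.0088835989518829e-28
0.4 [-0.49504667  2.24783295] 0.9888063708214334 1.2032100147222534e-22
0.785 [-0.81281313  2.54990126] 0.6195045259545748 7.410978426002084e-31
butt [ 0.50474444 -0.22462693  0.213     ] ferr [ 0.50249456 -0.22200273  0.105     ]
red 1661 [52.8 38.4] [ 0.06796183 -0.06435225  0.038     ]
red 100 [473.3  49.5] [0.60640541 0.04955943 0.038     ]
red 19 [498.2 104.2] [ 0.65772246 -0.0020343   0.038     ]
t 13.8 tcp [ 0.4888 -0.1766  0.3202] w 1.002 F [0.8 0.2 0.8] J [-0.49 -0.24  1.74  0.    1.64 -0.79]
 d [-0.051   0.0024  0.1592] rv [-0.0006 -0.0006  0.0012]
```

The mark and gouge positions agree across views. A vertical grasp would leave the final pose at the edge of the elbow range. I'll grip along rack y with the tool tilted back 0.4 rad and the opening reduced to clear the neighbouring tool.

```bash
python3 shift.py '{"ticks":[[1, 0, 0, 0, 0, 0, 0.1746], [1, 0, 0, 0, 0, 0, 0.1746], [1, 0, 0, 0, 0, 0, 0.1746], [1, 0, 0, 0, 0, 0, 0.1746], [1, 0, 0, 0, 0, 0, 0.1746]]}' >/dev/null
python3 shift.py '{"ticks":[[0.6, 0, 0, 0, 0, 0, 0.1746], [0.6, 0, 0, 0, 0, 0, 0.1746], [0.6, 0, 0, 0, 0, 0, 0.1746], [0.6, 0, 0, 0, 0, 0, 0.1746], [0.6, 0, 0, -0.02, 0, -0.1333, 0]]}' >/dev/null
python3 shift.py '{"ticks":[[0.6, 0, 0, -0.02, 0, -0.1333, 0], [0.6, 0, 0, -0.02, 0, -0.1333, 0], [0.6, 0, 0, 0, 0, 0, 0]]}'
python3 - <<'E'
from h import *
Rt=down(.298)*R.from_euler('y',-.4)
g=np.array([.505,-.2245,.18]); z=Rt.apply([0,0,1]);print(z)
delta(g-.13*z,Rt); delta(g,Rt)
E
```

```text
time: 15.42
tool_pos: [0.4982, -0.1749, 0.3784]
tool_rot: [0.029, 0.969, 0.146, -0.197]
contact_force: [-0.2, -1.0, 0.2]
gripper_width: 0.602
grasp_force: 0.0
[-0.37225497 -0.11433671 -0.92106099]
t 15.425 tcp [ 0.4982 -0.1749  0.3784] w 0.602 F [-0.2 -1.   0.2] J [-0.35 -0.    1.47 -0.26  1.99  0.85]
 d [0.0698 0.0495 0.0748] rv [-0.0008  0.0001  0.0007]
t 15.425 tcp [ 0.4982 -0.1749  0.3784] w 0.602 F [-0.2 -1.   0.2] J [-0.35 -0.    1.47 -0.26  1.99  0.85]
 d [0.0698 0.0496 0.2048] rv [-0.0008  0.0001  0.0007]
```

```bash
python3 shift.py '{"ticks":[[0.6, 0.035, 0.0248, 0, 0, 0, 0], [0.6, 0.0348, 0.0248, 0, 0, 0, 0], [0.6, 0, 0, 0.0375, 0, 0, 0], [0.6, 0, 0, 0.0373, 0, 0, 0], [0.6, 0, 0, 0, 0, 0, 0]]}'
python3 - <<'E'
from h import *
Rt=down(.298)*R.from_euler('y',-.4)
delta(np.array([.505,-.2245,.18]),Rt)
p=optics.camera_params("wrist");w=optics.grab_frame("wrist");cv2.imwrite("pics/w6.png",w[:,:,::-1])
i=w.astype(int);m=(i[...,0]>45)&(i[...,0]<130)&(i[...,1]<45)&(i[...,2]<35)&(i[...,0]>2*i[...,1])
for s,c,mm in blobs(m,150): print(s,c)
K=p
def wproj(p,X):
    c=rot(p["orientation"]).inv().apply(np.asarray(X)-p["xyz"]);r=np.arctan2(np.hypot(*c[:2]),c[2]);return c[:2]/np.hypot(*c[:2])*r*p["intrinsics"][0,0]+p["intrinsics"][:2,2]
print(wproj(p,(.505,-.2245,.213)),wproj(p,(.505,-.2245,.105)))
o=cv2.resize(w[200:400,220:420],None,fx=3,fy=3,interpolation=3);cv2.imwrite("pics/w6c.png",o[:,:,::-1])
E
```

```text
time: 16.05
tool_pos: [0.5418, -0.2119, 0.2789]
tool_rot: [0.027, 0.969, 0.145, -0.199]
contact_force: [0.0, 0.1, 0.4]
gripper_width: 0.597
grasp_force: 0.0
t 16.05 tcp [ 0.5418 -0.2119  0.2789] w 0.597 F [0.  0.1 0.4] J [-0.38  0.15  1.47 -0.26  1.84  0.86]
 d [0.0032 0.0019 0.1252] rv [-0.0058  0.0047 -0.0003]
[ 307  172   41  102 3224] [326.4 224.6]
[324.36688543 262.80631397] [324.19776009 175.69851786]
```

View pics/w6c.png

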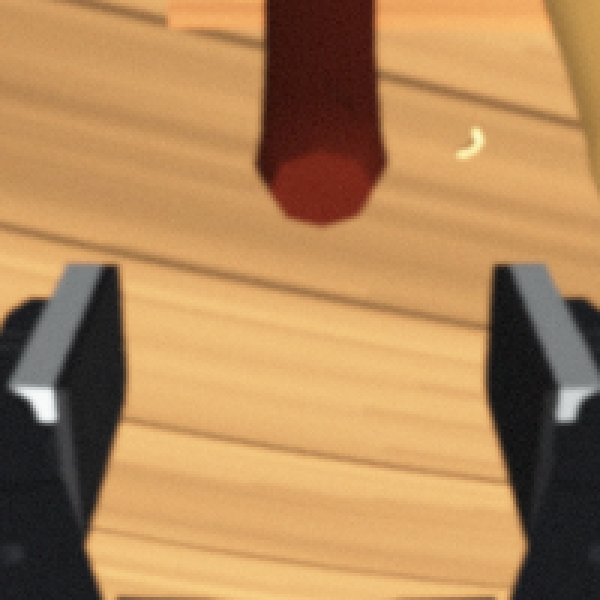

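The butt is at (327,263), centred between the pads to within 2 mm, with its flats nearly square to them. I advance and grip.

```bash
python3 shift.py '{"ticks":[[0.6, 0.003, 0.0035, 0.03, 0, 0, 0], [0.6, 0, 0, 0.03, 0, 0, 0], [0.6, 0, 0, 0.03, 0, 0, 0], [0.6, 0, 0, 0.034, 0, 0, 0], [0.6, 0, 0, 0, 0, 0, 0]]}'
python3 shift.py '{"ticks":[[0.3, 0, 0, 0, 0, 0, 0], [0.0, 0, 0, 0, 0, 0, 0], [0, 0, 0, 0, 0, 0, 0], [0, 0, 0, 0, 0, 0, 0], [0, 0, 0, 0, 0, 0, 0]]}'
python3 - <<'E'
from h import *
Rt=down(.298)*R.from_euler('y',-.4)
delta(np.array([.505,-.2245,.18]),Rt)
E
```

```text
time: 16.73
tool_pos: [0.5011, -0.2283, 0.1671]
tool_rot: [0.029, 0.969, 0.145, -0.197]
contact_force: [-0.1, -0.2, 0.5]
gripper_width: 0.6
grasp_force: 0.0
time: 17.35
tool_pos: [0.5035, -0.2287, 0.1704]
tool_rot: [0.031, 0.97, 0.145, -0.195]
contact_force: [0.5, 2.3, 6.1]
gripper_width: 0.306
grasp_force: 58.3
t 17.35 tcp [ 0.5035 -0.2287  0.1704] w 0.306 F [0.5 2.3 6.1] J [-0.43  0.14  1.66 -0.26  1.64  0.87]
 d [-0.0012 -0.0036  0.0091] rv [ 0.0028 -0.0034 -0.0014]
```

```bash
python3 shift.py '{"ticks":[[0, -0.0078, 0, -0.0184, 0, 0, 0], [0, -0.0117, 0, -0.0276, 0, 0, 0], [0, -0.0117, 0, -0.0276, 0, 0, 0]]}'
python3 shift.py '{"ticks":[[0, -0.0117, 0, -0.0276, 0, 0, 0], [0, -0.0117, 0, -0.0276, 0, 0, 0], [0, -0.0117, 0, -0.0276, 0, 0, 0], [0, -0.0117, 0, -0.0276, 0, 0, 0], [0, 0, 0, 0, 0, 0, 0]]}'
python3 - <<'E'
from h import *
Rt=down(.298)*R.from_euler('y',-.4)
delta(np.array([.505,-.2245,.18]),Rt)
w=optics.grab_frame("wrist");s=optics.grab_frame("scene")
o=np.zeros((600,800,3),np.uint8)
o[:600,:400]=cv2.resize(w[100:400,220:420],None,fx=2,fy=2,interpolation=3)
u=proj(optics.camera_params("scene"),(.505,-.2245,.25)).astype(int);print(u)
a=s[max(0,u[1]-75):u[1]+75,u[0]-50:u[0]+50];a=cv2.resize(a,None,fx=4,fy=4,interpolation=3);o[:a.shape[0],400:]=a
cv2.imwrite("pics/c7.png",o[:,:,::-1])
E
```

```text
time: 17.73
tool_pos: [0.5018, -0.2283, 0.2492]
tool_rot: [0.03, 0.969, 0.145, -0.196]
contact_force: [0.7, 0.3, -1.0]
gripper_width: 0.305
grasp_force: 58.7
time: 18.35
tool_pos: [0.5025, -0.2287, 0.3713]
tool_rot: [0.031, 0.97, 0.145, -0.194]
contact_force: [-0.5, 0.4, -0.1]
gripper_width: 0.311
grasp_force: 58.9
t 18.35 tcp [ 0.5025 -0.2287  0.3713] w 0.311 F [-0.5  0.4 -0.1] J [-0.43  0.04  1.44 -0.28  1.95  0.78]
 d [ 0.0769 -0.0042  0.1942] rv [ 0.0042 -0.0054 -0.0024]
[227 250]
```

View pics/c7.png

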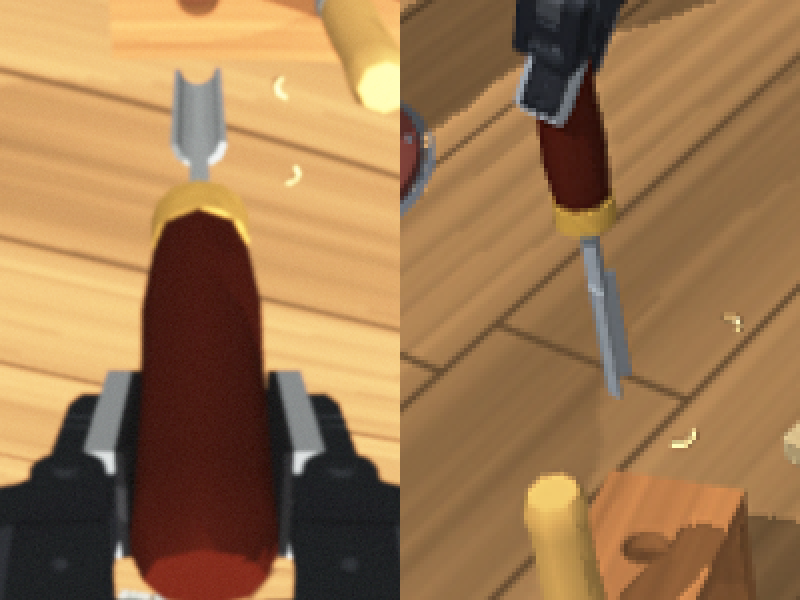

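The wrist view shows the gouge held with its hollow facing the camera squarely, along tool +x. Its edge is at wrist (319,139) and scene (232,271), and the shoulder is at wrist (320,189) and scene (224,234).

```bash
cat >> h.py <<'E'
def wproj(p,X):
    c=rot(p["orientation"]).inv().apply(np.asarray(X)-p["xyz"]);r=np.arctan2(np.hypot(*c[:2]),c[2]);return c[:2]/np.hypot(*c[:2])*r*p["intrinsics"][0,0]+p["intrinsics"][:2,2]
E
python3 - <<'E'
from h import *
s=manip.state();p=optics.camera_params("wrist");S=optics.camera_params("scene");r=rot(s["tool_rot"])
E,e=tri(wray(p,(319,139)),ray(S,(232.3,271.2)));F,f=tri(wray(p,(320,189)),ray(S,(224,234)))
print("edge",E,e,"ferr",F,f,np.linalg.norm(E-F),"axis",(F-E)/np.linalg.norm(F-E))
t=lambda X:r.inv().apply(X-s["tool_pos"])
print("tool frame edge",t(E),"ferr",t(F))
# assumed: upright, in line with the pads; edge distance L from grasp
up=r.inv().apply([0,0,1]);print("up in tool",up)
g=np.array([0,0,-.019])
for L in(.165,.170,.178,.185):
    X=s["tool_pos"]+r.apply(g-L*up);B=X+.203*np.array([0,0,1]);print(L,X,"edge px",wproj(p,X),proj(S,X),"ferr",wproj(p,X+[0,0,.095]),"butt",wproj(p,B))
E
```

```text
edge [ 0.50467569 -0.22503122  0.20302999] 0.005308274667299885 ferr [ 0.50556958 -0.22592617  0.28690101] 0.0037492773476700235 0.08388055850732111 axis [ 0.01065676 -0.01066936  0.99988629]
tool frame edge [ 0.06740296 -0.00215955  0.1495753 ] ferr [ 0.03532409 -0.00104675  0.07207913]
up in tool [-3.88983041e-01 -5.86569046e-05 -9.21244913e-01]
0.165 [ 0.50863743 -0.22608615  0.21954761] edge px [321.64679315 140.22727504] [231.20430962 264.79831083] ferr [321.78351877 215.96698895] butt [322.11439026 417.21673237]
0.17 [ 0.50863743 -0.22608615  0.21454761] edge px [321.64174699 137.50121011] [231.54984346 266.89722472] ferr [321.77374608 210.42852405] butt [322.09343111 403.53347205]
0.178 [ 0.50863743 -0.22608615  0.20654761] edge px [321.63399036 133.32012551] [232.09814913 270.22785774] ferr [321.75886148 202.03122877] butt [322.06090819 382.59516134]
0.185 [ 0.50863743 -0.22608615  0.19954761] edge px [321.6275059  129.83333907] [232.57338227 273.11461828] ferr [321.74655152 195.12089172] butt [322.03357337 365.25854698]
```

```bash
cat >> h.py <<'E'
ET=np.array([.068,-.001,.147]); UT=np.array([-.389,0,-.9212]); GX=np.array([.9212,0,-.389])
def target(zed=.058):
    A=np.stack([GX,np.cross(UT,GX),UT],1); q=R.from_euler('z',YF)*R.from_euler('y',-np.pi/4)
    Rt=q*R.from_matrix(A).inv(); return np.array([.6577,-.0021,zed])-Rt.apply(ET),Rt
E
python3 - <<'E'
from h import *
P,Rt=target(.14);s=manip.state();r=rot(s["tool_rot"])
print("tcp target",P,"toolz",Rt.apply([0,0,1]));rv=(r.inv()*Rt).as_rotvec();print(rv,np.linalg.norm(rv),rv/5)
print("after-rot shift",Rt.inv().apply(P-s["tool_pos"]))
from fit import fk,f,least_squares
for zz in(.14,.058):
    P,_=target(zz); sg=np.pi-.385; q=least_squares(lambda q:fk(f.x,q[0],q[1],sg)-[np.hypot(*P[:2]),P[2]],[0,1.8]);print(q.x,sg-q.x.sum())
E
```

```text
tcp target [0.53958334 0.00494202 0.25060228] toolz [ 0.37546557 -0.02557108 -0.92648353]
[0.00250775 0.77642647 0.37505485] 0.8622705465162398 [0.00050155 0.15528529 0.07501097]
after-rot shift [-0.02336509 -0.23523811  0.11619048]
[-0.53354303  2.12254107] 1.1675946093717133
[-0.50796603  2.24066955] 1.0238891340849103
```

```bash
python3 shift.py '{"ticks":[[0, 0, 0, 0, 0.0005, 0.1553, 0.075], [0, 0, 0, 0, 0.0005, 0.1553, 0.075], [0, 0, 0, 0, 0.0005, 0.1553, 0.075], [0, 0, 0, 0, 0.0005, 0.1553, 0.075], [0, 0, 0, 0, 0.0005, 0.1553, 0.075]]}'
python3 shift.py '{"ticks":[[0, -0.0058, -0.0588, 0, 0, 0, 0], [0, -0.0058, -0.0588, 0, 0, 0, 0], [0, -0.0058, -0.0588, 0, 0, 0, 0], [0, -0.0058, -0.0588, 0, 0, 0, 0], [0, 0, 0, 0, 0, 0, 0]]}'
python3 - <<'E'
from h import *
P,Rt=target(.14);delta(P,Rt,False);P,Rt=target(.1);delta(P,Rt,False)
E
```

```text
time: 19.08
tool_pos: [0.501, -0.2282, 0.3653]
tool_rot: [0.006, 0.981, -0.035, 0.192]
contact_force: [0.1, 0.5, -0.2]
gripper_width: 0.308
grasp_force: 59.2
time: 19.7
tool_pos: [0.495, 0.0121, 0.3559]
tool_rot: [0.005, 0.981, -0.03, 0.19]
contact_force: [0.9, -0.2, -1.4]
gripper_width: 0.31
grasp_force: 60.0
t 19.7 tcp [0.495  0.0121 0.3559] w 0.31 F [ 0.9 -0.2 -1.4] J [-0.14 -0.58  1.96  0.03  1.38  1.49]
 d [0.0026 0.0046 0.1144] rv [-0.0036  0.0043  0.0072]
t 19.7 tcp [0.495  0.0121 0.3559] w 0.31 F [ 0.9 -0.2 -1.4] J [-0.14 -0.58  1.96  0.03  1.38  1.49]
 d [-0.0123  0.0046  0.1516] rv [-0.0036  0.0043  0.0072]
```

Moving to edge height 0.10, then measuring the edge.

```bash
python3 shift.py '{"ticks":[[0, -0.003, 0.0016, 0.05, 0, 0, 0.004], [0, -0.004, 0.0015, 0.05, 0, 0, 0.003], [0, -0.0053, 0.0015, 0.05, 0, 0, 0], [0, 0, 0, 0, 0, 0, 0], [0, 0, 0, 0, 0, 0, 0]]}'
python3 - <<'E'
from h import *
P,Rt=target(.1);delta(P,Rt,False)
p=optics.camera_params("wrist");w=optics.grab_frame("wrist");s=optics.grab_frame("scene");S=optics.camera_params("scene");st=manip.state();r=rot(st["tool_rot"])
E=st["tool_pos"]+r.apply(ET);M=np.array([.6577,-.0021,.038]);B=E+.203*r.apply(UT)
print("edge model",E,"axis",r.apply(UT),"px wrist",wproj(p,E),"scene",proj(S,E),"mark px",wproj(p,M),proj(S,M),"butt",wproj(p,B))
o=np.zeros((600,800,3),np.uint8);o[:,:400]=cv2.resize(w[100:400,220:420],None,fx=2,fy=2,interpolation=3)
u=proj(S,E).astype(int);print(u);a=s[u[1]-75:u[1]+75,u[0]-50:u[0]+50];o[:,400:]=cv2.resize(a,None,fx=4,fy=4,interpolation=3)
cv2.imwrite("pics/c8.png",o[:,:,::-1])
E
```

```text
time: 20.32
tool_pos: [0.541, -0.0007, 0.2158]
tool_rot: [0.006, 0.981, -0.037, 0.192]
contact_force: [0.2, -0.7, -0.9]
gripper_width: 0.311
grasp_force: 60.0
t 20.325 tcp [ 0.541  -0.0007  0.2158] w 0.311 F [ 0.2 -0.7 -0.9] J [-0.16 -0.4   2.07  0.04  1.09  1.48]
 d [-0.0036 -0.0055  0.0041] rv [ 0.0008 -0.0004 -0.0081]
edge model [ 0.66036441 -0.00819367  0.10785581] axis [-0.70804411  0.05194633  0.70420562] px wrist [319.86906968 132.28926721] scene [360.67952049 266.59385723] mark px [314.10606874 162.92110641] [360.06103933 288.68179741] butt [317.36558744 380.18938413]
[360 266]
```

View pics/c8.png

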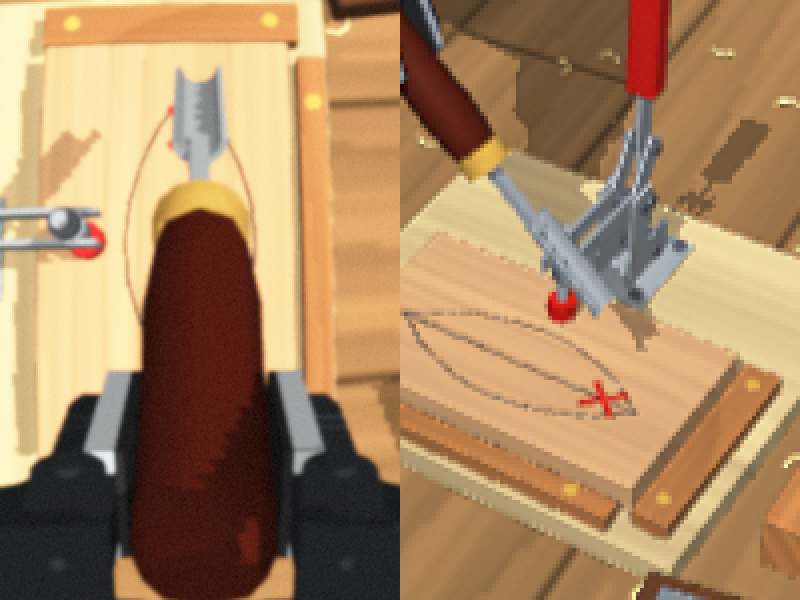

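The edge is at wrist (319.5,139) and scene (361,266.5), matching the model, which predicts scene (360.7,266.6). The hollow faces up and the axis is at 45°. Now I lower it in small steps.

```bash
python3 shift.py '{"ticks":[[0, 0, 0, 0, 0, 0, 0], [0, 0, 0, 0, 0, 0, 0]]}' >/dev/null
python3 - <<'E'
from h import *
P,Rt=target(.07);delta(P,Rt,False);P,Rt=target(.058);delta(P,Rt,False)
E
```

```text
t 20.675 tcp [5.412e-01 1.000e-04 2.165e-01] w 0.309 F [-0.9  0.4 -1.9] J [-0.15 -0.41  2.07  0.04  1.09  1.48]
 d [-0.0154 -0.0047  0.0325] rv [ 0.0004 -0.0021 -0.0069]
t 20.675 tcp [5.412e-01 1.000e-04 2.165e-01] w 0.309 F [-0.9  0.4 -1.9] J [-0.15 -0.41  2.07  0.04  1.09  1.48]
 d [-0.0199 -0.0046  0.0436] rv [ 0.0004 -0.0021 -0.0069]
```

```bash
python3 shift.py '{"ticks":[[0, -0.005, -0.0024, 0.011, 0, 0, -0.007], [0, -0.005, -0.0023, 0.011, 0, 0, 0], [0, -0.0054, 0, 0.0105, 0, 0, 0], [0, 0, 0, 0, 0, 0, 0], [0, 0, 0, 0, 0, 0, 0]]}'
python3 - <<'E'
from h import *
P,Rt=target(.058);delta(P,Rt,False)
w=optics.grab_frame("wrist");s=optics.grab_frame("scene");S=optics.camera_params("scene");st=manip.state();r=rot(st["tool_rot"])
E=st["tool_pos"]+r.apply(ET);print(E,proj(S,E),proj(S,[.6577,-.0021,.038]))
u=(360,270);a=s[u[1]-50:u[1]+50,u[0]-65:u[0]+65];cv2.imwrite("pics/c9.png",cv2.resize(a,None,fx=6,fy=6,interpolation=3)[:,:,::-1])
E
```

```text
time: 21.3
tool_pos: [0.5392, 0.0049, 0.1791]
tool_rot: [0.007, 0.981, -0.033, 0.192]
contact_force: [0.4, 0.2, -1.1]
gripper_width: 0.301
grasp_force: 60.0
t 21.3 tcp [0.5392 0.0049 0.1791] w 0.301 F [ 0.4  0.2 -1.1] J [-0.14 -0.38  2.12  0.03  1.02  1.48]
 d [-0.0036 -0.      0.0099] rv [ 0.0003  0.     -0.0001]
[ 0.65768963 -0.00221817  0.06928631] [360.36951321 278.09150776] [360.06103933 288.68179741]
```

View pics/c9.png

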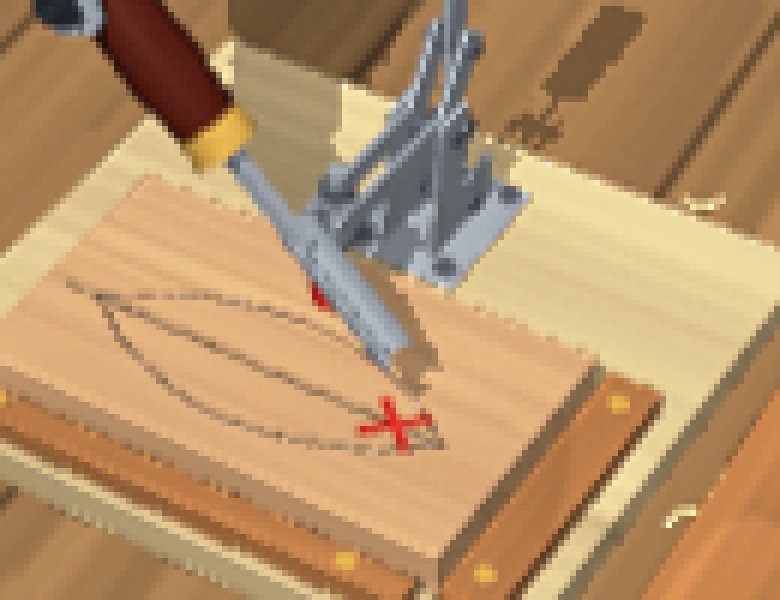

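The edge is at scene (361,279.5), 11 px straight above the cross at (361,290.7), as the model predicts for about 31 mm of height. I lower the last 11 mm.

```bash
python3 shift.py '{"ticks":[[0, -0.0018, 0, 0.005, 0, 0, 0], [0, -0.0018, 0, 0.005, 0, 0, 0], [0, 0, 0, 0, 0, 0, 0], [0, 0, 0, 0, 0, 0, 0], [0, 0, 0, 0, 0, 0, 0]]}'
python3 - <<'E'
from h import *
P,Rt=target(.058);delta(P,Rt,False)
s=optics.grab_frame("scene");st=manip.state();r=rot(st["tool_rot"])
print("edge",st["tool_pos"]+r.apply(ET),"axis",r.apply(UT))
i=s.astype(int);m=(i[...,0]>90)&(i[...,1]<60)&(i[...,2]<60);k=np.zeros_like(m);k[172:222,355:390]=1;m&=k
ys,xs=np.nonzero(m);Q=np.stack([xs,ys],1).astype(float);c=Q.mean(0);print("handle",c,np.linalg.svd(Q-c,full_matrices=False)[2][0])
E
```

```text
time: 22.02
tool_pos: [0.5396, 0.0049, 0.1687]
tool_rot: [0.007, 0.981, -0.033, 0.192]
contact_force: [0.5, -0.4, -1.5]
gripper_width: 0.308
grasp_force: 60.0
t 22.025 tcp [0.5396 0.0049 0.1687] w 0.308 F [ 0.5 -0.4 -1.5] J [-0.14 -0.37  2.13  0.03  1.    1.48]
 d [-0. -0.  0.] rv [ 0.0002 -0.0002 -0.0001]
edge [ 0.65773501 -0.00212389  0.05807424] axis [-0.70554193  0.04826755  0.70697332]
handle [371.55400697 199.75609756] [-0.0539274   0.99854486]
```

The edge is on target, and the handle direction (-0.054) matches the locked value exactly. Handing in.

```bash
python3 -c "
from plant import manip, optics
print(manip.job_done())"
```

```text
the job is handed in; nothing more can be done
None
```

I handed in the job at about 22 s: the clamp is locked upright with its foot on the panel, and the gouge is still held at 45°, hollow up, its edge measured about 2 cm above the centre of the red cross.

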